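# Put the parts tins away and close the canister

### The arm

A 7-joint arm with a two-finger parallel gripper is mounted at the origin on the work surface. World frame = base frame: x ahead of the robot, y to its left, z up, the work surface at z = 0. Lengths are in m, angles in rad, forces in N, time in s.
With the tool pointing down it reaches from about 0.35 to 0.9 m from the base axis. Payload 19.9 kg.
Tool frame: the origin (TCP) lies at the centre of the arm's flange, where the gripper is bolted on; the fingertips stand 199 mm ahead of it and the grasp point (between the pads) lies env.hold_point_z ahead of it (env.hold_point_z is the distance from the TCP to the grasp point, in m); z points along the fingers, y is the line along which they close (so a half turn about z gives the same grasp; the last joint's range is limited). The gripper opens to 94 mm and grips with 3 to 60 N. Pads are 16 mm wide; open, the fingers measure 119 mm over their backs; the gripper's body (75 mm by 177 mm) begins 78 mm behind the grasp point.
Start: joints at [1.069, 0.417, -0.01, 1.614, 0.005, 1.111, -0.053], TCP at [0.278, -0.56, 0.405] pointing down, gripper open.
Joint ranges: [-2.81, 2.81], [-0.39, 2.02], [-1.27, 1.25], [0.06, 2.57], [-1.19, 4.33], [0.19, 2], [-2.82, 2.82]. Speed limits (rad/s): [1.89, 1.89, 2.39, 2.39, 3.01, 3.01, 3.01].

### API

Orientations are given as a unit quaternion [w, x, y, z].
In Python, from bench import env gives the robot as it stands.
- The arm moves only by the tool send_rows, never from a script. Its arguments are lists of equal length, an entry for each row: "slide": the shift along the tool's x, y, z in mm, a list of three; "rotation": the turn, a rotation vector about the tool's x, y, z in degrees, a list of three; "jaw": the closure, from 0 (fully open) to 1 (shut). In form: {"slide": [[tx, ty, tz], ...], "rotation": [[rx, ry, rz], ...], "jaw": [jaw, ...]}. A call has 1 to 20 rows; each row is the pose to reach, as a shift and turn from the pose commanded when the call began, along the tool's axes at that moment; what a row does not reach only later rows make up. A row lasts 1/10 s, in which the tool goes at most 50 mm and 8.59 degrees, less where a joint would pass 70% of its speed; a pose out of reach is approached as far as the arm can. A call with a gripper value outside its range is refused whole. The fingers move at their own pace and stop on an object; the grip force is fixed at half the most. Time passes only in rows, so rows that repeat a pose let the fingers close. It gives the time, the measured TCP pose, the force, the opening and the grip force at its end, in the units of the state.
- env.observe(): the state, without advancing time (a new reading comes with each control period).
- env.get_image(name): name is "scene" or "top"; returns (picture, depth): 384x512x3 uint8, red, green, blue; 384x512 float32, m along the optical axis (not along the pixel's ray), 0 where there is no reading.
- env.camera_params(name): a dict with "K" (3x3 intrinsics, pixels), "origin" and "rotation" of the camera in the world. Camera axes: x right, y up, looking along -z (the intrinsics and any distortion apply to the point x, -y, -z); pixel columns grow to the right and rows downward; lengths in m; the calibration is good to about 2 mm. A picture is of the moment at which its call begins. camera_params takes no time and is no camera call.
- env.hand_in(): hands the job in; it is judged then, once.
The state is a dict: "clock": time; "joint_pos": joint angles; "joint_velocities": joint speeds; "effort": joint torques, N m; "position": TCP position; "tcp_rot": TCP orientation; "wrist_force": force on the tool from outside, world axes, zero at the start; "ft_torque": the same for the moment, N m; "grip_width": finger opening in m; "finger_force": force on a finger pad.
Only numpy, scipy, OpenCV 4.12 (cv2) and the standard library are available. Lean on these libraries where they do the work, as an engineer would, in place of code of your own. Each camera call takes 0.05 s, during which the arm holds its last target. There are 200 camera calls.

### The job

Put the three aluminium parts tins away upright, each resting on the floor of the place made for it: the large tin in the larger wooden holder, the medium tin in the smaller wooden holder, and the small tin in the canister base. Then close the canister with its cap: all the way down over the small tin, turned so that the cap's grip bar lines up with the two ears of the base. Leave the wire reel, the transformer and the tape roll where they are.

Things in the scene. Friction and masses are not known exactly. Their poses are not given: they have to be found in the camera images.
- tin_small: The slimmest of three closed, plain aluminium tins (upright cylinders with a dark seam line near the top): 32 mm diameter, 50 mm tall, about 90 g. Loose. Origin at the centre of its underside, z up.
- tin_medium: The middle-sized closed aluminium tin: 45 mm diameter, 48 mm tall, about 140 g. Loose. Origin at the centre of its underside, z up.
- tin_large: The widest closed aluminium tin: 60 mm diameter, 44 mm tall, about 200 g. Loose. Origin at the centre of its underside, z up.
- holder_medium: The smaller of two low round dark-wood holders, fixed to the bench: an open dish, 67 mm outside and 59 mm inside diameter, rim 12 mm above the bench, inner floor 4 mm above the bench. Made for the medium tin. Origin at the centre of its underside, on the bench, z up.
- holder_large: The larger of the two low round dark-wood holders, fixed to the bench: an open dish, 84 mm outside and 76 mm inside diameter, rim 12 mm above the bench, inner floor 4 mm above the bench. Made for the large tin. Origin at the centre of its underside, on the bench, z up.
- canister_base: Aluminium base of the twist-fit canister, fixed: flange 80 mm wide, 8 mm thick, with two block ears (at its +x and -x, ends 56 mm from the centre, 12 mm tall); on it an open collar, 60 mm wide tapering to 53 mm at its rim 24 mm above the bench, mouth 45 mm, inner floor 12 mm above the bench. Tin stands in the collar; cap goes over both onto the flange. Origin: underside centre, on the bench; x through the ears.
- canister_cap: Canister cap: upside-down aluminium cup, 72 mm outside, 66 mm inside diameter, 62 mm tall (58 deep), about 140 g, loose, standing mouth down. Black grip bar on top: 50 mm long (its x), 12 mm wide (its y), 62 to 94 mm above the mouth. Origin: centre of the mouth; z up. No thread or catch: it goes straight down over the collar. Lined up: bar along the line through the ears, either way round.
- reel: Bystander: small grey plastic reel of copper wire with two flanges, 60 mm diameter, 40 mm tall, loose, standing on a flange. Origin at the centre of its underside.
- transformer: Bystander: small transformer, dark iron core 54 x 20 x 44 mm (x, y, z) on a foot plate 70 mm long (x), with a brown winding 34 x 44 mm through it, loose. Origin at the centre of its underside.
- tape: Bystander: roll of black tape lying flat, a ring 84 mm outside and 60 mm inside diameter, 20 mm tall, loose. Origin at the centre of its underside.
Mind the look-alikes: they are no part of the job. What is shaped like the tin_medium but yellow is not meant. What is shaped like the canister_base but pink is not meant.

How it is judged:
At the end, for the whole second after the job is handed in: Large tin within 12 mm of the larger holder's centre, medium within 11 mm of the smaller's, small within 13 mm of the base's, each on the floor there (4 mm); cap within 7 mm, on the flange (4 mm), bar within 15 degrees of the ears; all upright within 7 degrees and at rest (horizontal distance between tin_large and holder_large below 0.012 m and z of tin_large in the frame of holder_large between 0.001 and 0.008 m and angle between each of tin_large, tin_medium, tin_small, canister_cap's own z axis and vertical below 0.12 rad and linear speed of each of tin_large, tin_medium, tin_small, canister_cap below 0.02 m/s and horizontal distance between tin_medium and holder_medium below 0.011 m and z of tin_medium in the frame of holder_medium between 0.001 and 0.008 m and horizontal distance between tin_small and canister_base below 0.013 m and z of tin_small in the frame of canister_base between 0.009 and 0.016 m and horizontal distance between canister_cap and canister_base below 0.007 m and z of canister_cap in the frame of canister_base between 0.005 and 0.012 m and angle between the x axis of canister_cap and the x axis of canister_base, either way round below 0.26 rad); the robot touches nothing.
It fails at once if the wire reel was moved by more than 30 mm or tipped (distance of reel from where it was at the start of the episode above 0.03 m or angle between reel's own z axis and vertical above 0.5 rad).
It fails at once if the transformer was moved by more than 30 mm or tipped (distance of transformer from where it was at the start of the episode above 0.03 m or angle between transformer's own z axis and vertical above 0.5 rad).
It fails at once if the tape roll was moved by more than 30 mm or tipped (distance of tape from where it was at the start of the episode above 0.03 m or angle between tape's own z axis and vertical above 0.5 rad).
It also fails if it takes over 128 s, if anything falls off the work surface, if the arm or the gripper's body presses on something with over 40 N, if the wrist force passes 120 N, or if a joint passes its speed limit or range.

## Working session

There is one attempt and no reset: what is moved stays moved. The work goes in short steps, Python scripts to look and compute and a tool call to move; the robot and the scene stay as the last step left them, time stands still between calls to the robot, and variables do not carry over. Pictures are saved under pics/ and viewed, at most 14 in all, crops included, and the job is handed in when it is done.

Besides the shell and the picture viewer there is one more tool, called as a command line: name --argument value ..., lists and objects as JSON in quotes. send_rows: Moves the arm, as the interface text tells. Its arguments: {"type":"object","properties":{"slide":{"type":"array"},"rotation":{"type":"array"},"jaw":{"type":"array"}},"required":["slide","rotation","jaw"]}

```bash
ls; mkdir -p pics; python3 - <<'E'
from bench import env
import cv2,numpy as np
print(env.hold_point_z); s=env.observe(); print(s)
for n in("top","scene"):
    p,d=env.get_image(n); cv2.imwrite(f"pics/{n}0.png",p[:,:,::-1]); np.savez(f"{n}0.npz",p=p,d=d)
    c=env.camera_params(n); print(n,c)
E
```

```text
pics
0.1804
{'clock': 0.0, 'joint_pos': array([ 1.06849348,  0.41795885, -0.01031755,  1.61417563,  0.00469582,
        1.11072176, -0.05298763]), 'joint_velocities': array([5.84146807e-05, 6.29289316e-04, 3.45207128e-04, 4.73036179e-04,
       6.25239866e-04, 8.04875703e-04, 1.24610540e-03]), 'effort': array([ 6.44533839e-05, -8.51235437e+01,  6.39102850e-01, -4.25996447e+01,
       -4.89131617e-02,  1.85332383e-02,  1.21786898e-04]), 'position': array([ 0.27786604, -0.55967768,  0.40403391]), 'tcp_rot': array([-5.92619288e-04,  9.73570953e-01,  2.28383921e-01, -1.81535355e-04]), 'wrist_force': array([0.08967687, 1.07781155, 0.16482381]), 'ft_torque': array([ 0.00333365, -0.021142  , -0.05756962]), 'finger_force': 0.0, 'grip_width': 0.09419615687854462}
top {'K': array([[465.70340727,   0.        , 256.72584501],
       [  0.        , 465.70340727, 204.66636227],
       [  0.        ,   0.        ,   1.        ]]), 'origin': array([ 0.3450419 , -0.00455582,  1.01140195]), 'rotation': array([-0.69947058, -0.06036525,  0.0481627 ,  0.71047682])}
scene {'K': array([[392.0884543 ,   0.        , 258.67007457],
       [  0.        , 392.0884543 , 198.58614301],
       [  0.        ,   0.        ,   1.        ]]), 'origin': array([ 1.00735973, -0.26963357,  0.96051824]), 'rotation': array([0.82689914, 0.23389552, 0.14517204, 0.4903629 ])}
```

View pics/top0.png

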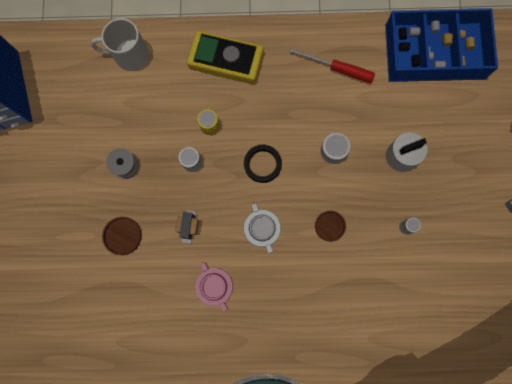

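View pics/scene0.png

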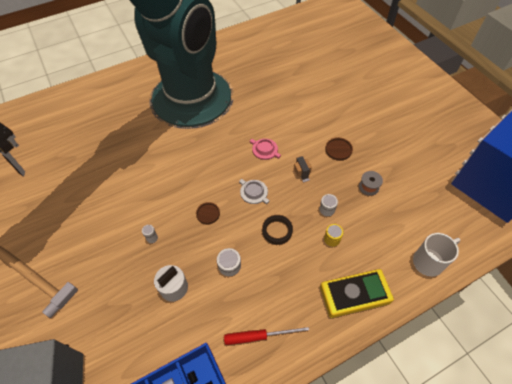

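The top view shows:
- **Tins:** large (336,148), medium (189,157), small (413,226). The yellow look-alike at (208,120) is not meant.
- **Canister:** cap (410,150) and aluminium base (262,228). The pink look-alike at (214,287) is not meant.
- **Holders:** large (122,236), small (330,226).
- **Bystanders:** reel (121,162), transformer (187,226), tape (263,163).

Next I'll measure them and enlarge the area for confirmation.

```bash
cat > h.py <<'E'
import numpy as np,cv2
from scipy.spatial.transform import Rotation as R
from scipy.optimize import least_squares
from bench import env
def cloud(n,d):
    c=env.camera_params(n);K=c["K"];q=c["rotation"];r=R.from_quat([q[1],q[2],q[3],q[0]]).as_matrix()
    v,u=np.mgrid[:384,:512]
    P=np.stack([(u-K[0,2])/K[0,0]*d,-(v-K[1,2])/K[1,1]*d,-d],-1)
    return P@r.T+c["origin"]
def proj(n,X):
    c=env.camera_params(n);K=c["K"];q=c["rotation"];r=R.from_quat([q[1],q[2],q[3],q[0]]).as_matrix()
    p=(np.asarray(X)-c["origin"])@r; return [K[0,2]-K[0,0]*p[0]/p[2],K[1,2]+K[1,1]*p[1]/p[2]]
def top(W,uv,z0,z1,rad):
    "points with height z0..z1 within rad px of uv: enclosing circle centre, diameter, median z"
    v,u=np.mgrid[:384,:512]; m=(np.hypot(u-uv[0],v-uv[1])<rad)&(W[...,2]>z0)&(W[...,2]<z1)
    P=W[m]; 
    if len(P)<10: return None
    (x,y),r=cv2.minEnclosingCircle(P[:,:2].astype(np.float32))
    return np.round([x,y,2*r,np.median(P[:,2]),len(P),*P[:,:2].mean(0)],4)
E
python3 - <<'E'
from h import *
D=np.load("top0.npz");p=D["p"];W=cloud("top",D["d"])
print("bench",[np.round(W[v,u],3) for u,v in((150,300),(300,300),(300,100),(450,200))])
for n,uv,z0,z1,r in [("large",(336,148),.038,.05,22),("med",(189,157),.042,.055,18),("small",(413,226),.044,.056,16),
 ("cap",(410,150),.055,.07,26),("bar",(413,146),.08,.1,26),("base rim",(262,228),.018,.03,26),("base flange",(262,228),.0055,.03,40),("hl",(122,236),.009,.016,28),("hm",(330,226),.009,.016,24),
 ("reel",(121,162),.034,.046,20),("trafo",(187,226),.03,.05,25),("tape",(263,163),.014,.026,28),("yellow",(208,120),.042,.055,18),("pink",(214,287),.018,.03,26)]:
    print(n,top(W,uv,z0,z1,r))
v,u=np.mgrid[:384,:512]
m=(np.hypot(u-413,v-146)<26)&(W[...,2]>.08)&(W[...,2]<.1)
Q=W[m][:,:2]; print("bar rect",cv2.minAreaRect((Q*1000).astype(np.float32)))
# ears: points z .009-.015 at r>.044 of base centre
c=W[228,262];m=(np.hypot(u-262,v-228)<35)&(W[...,2]>.008)&(W[...,2]<.03)
print("base pts rect",cv2.minAreaRect((W[m][:,:2]*1000).astype(np.float32)))
cv2.imwrite("pics/crop.png",cv2.resize(p[90:310,90:450,::-1],None,fx=2.2,fy=2.2,interpolation=cv2.INTER_CUBIC))
E
```

```text
bench [array([ 0.299,  0.244, -0.005]), array([ 0.295, -0.077,  0.002]), array([ 0.741, -0.09 ,  0.001]), array([ 0.505, -0.411, -0.002])]
large [ 6.207e-01 -1.596e-01  6.060e-02  4.400e-02  6.010e+02  6.196e-01
 -1.595e-01]
med [6.011e-01 1.558e-01 4.530e-02 4.790e-02 3.430e+02 6.004e-01 1.560e-01]
small [ 4.469e-01 -3.097e-01  3.240e-02  5.040e-02  1.940e+02  4.475e-01
 -3.091e-01]
cap [ 6.059e-01 -3.091e-01  7.270e-02  6.200e-02  7.390e+02  6.037e-01
 -3.076e-01]
bar [ 6.048e-01 -3.106e-01  5.150e-02  9.330e-02  1.720e+02  6.045e-01
 -3.085e-01]
base rim [4.501e-01 2.100e-03 5.560e-02 2.340e-02 1.640e+02 4.489e-01 1.800e-03]
base flange [ 4.508e-01 -1.920e-02  1.405e-01  1.080e-02  1.079e+03  4.497e-01
  1.800e-03]
hl [4.386e-01 3.071e-01 8.460e-02 1.130e-02 2.040e+02 4.377e-01 3.065e-01]
hm [ 4.525e-01 -1.452e-01  6.730e-02  1.180e-02  1.620e+02  4.526e-01
 -1.459e-01]
reel [5.957e-01 3.059e-01 6.110e-02 3.970e-02 5.990e+02 5.957e-01 3.056e-01]
trafo [4.558e-01 1.608e-01 5.570e-02 4.140e-02 4.380e+02 4.557e-01 1.609e-01]
tape [ 5.928e-01 -1.400e-03  8.460e-02  1.960e-02  5.650e+02  5.918e-01
 -1.600e-03]
yellow [6.848e-01 1.165e-01 4.530e-02 4.770e-02 3.340e+02 6.841e-01 1.161e-01]
pink [3.272e-01 1.063e-01 5.530e-02 2.310e-02 1.700e+02 3.267e-01 1.053e-01]
bar rect ((605.9119873046875, -310.1687927246094), (12.205601692199707, 50.86850357055664), 20.687833786010742)
base pts rect ((450.5700988769531, 1.8082351684570312), (78.67057037353516, 88.61766052246094), 67.63362121582031)
```

View pics/crop.png

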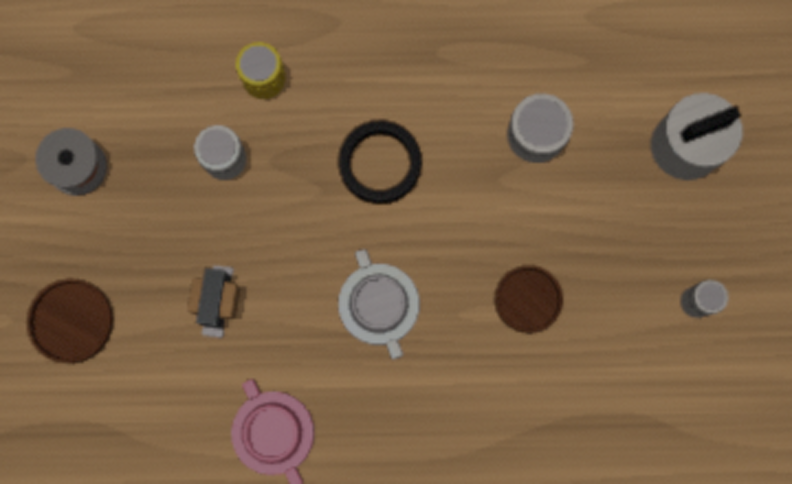

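The crop confirms the choices. The plain aluminium medium tin and the aluminium base are the ones meant; the yellow tin and pink base are not. Measured sizes and heights match the specification. Next: ear and bar angles, then plan the first move.

```bash
cat >> h.py <<'E'
def go(g,xa=None):
    "slide (mm) and rotation (deg) in tool axes that bring the grasp point to g, tool x along world angle xa deg (mod 180), tool down"
    s=env.observe();q=s["tcp_rot"];r=R.from_quat([q[1],q[2],q[3],q[0]])
    a=np.degrees(np.arctan2(*r.as_matrix()[1::-1,0]))
    if xa is None: xa=a
    xa=a+(xa-a+90)%180-90
    t=R.from_euler("z",xa,degrees=True)*R.from_euler("x",180,degrees=True)
    tcp=np.array(g)+[0,0,env.hold_point_z]
    print("x angle",round(a,1),"slide",np.round(r.inv().apply(tcp-s["position"])*1000,1),"rot",np.round((r.inv()*t).as_rotvec(degrees=True),1),
     "j",np.round(s["joint_pos"],2),"t",s["clock"])
E
python3 - <<'E'
from h import *
D=np.load("top0.npz");p=D["p"].astype(int);d=D["d"];W=cloud("top",d)
e=[W[v-1:v+2,u-1:u+2].reshape(-1,3).mean(0) for u,v in((254,207),(270,249))]; print(e, np.degrees(np.arctan2(*(e[0]-e[1])[1::-1])), (e[0]+e[1])/2)
# brightness/height based ears
r=np.hypot(W[...,0]-.4503,W[...,1]-.002); sat=D["p"].max(-1).astype(int)-D["p"].min(-1)
m=(r>.043)&(r<.058)&(W[...,2]>.005)&(sat<45); Q=W[m][:,:2]-[.4503,.002]; 
s=np.where((Q[:,0]>0)[:,None],Q,-Q).mean(0); print(m.sum(),np.degrees(np.arctan2(s[1],s[0])),[Q[Q[:,0]>0].mean(0),Q[Q[:,0]<0].mean(0)])
go([.4472,-.3095,.22]); go([.4472,-.3095,.036])
E
```

```text
[array([0.49509048, 0.01765305, 0.01091589]), array([ 0.4035459 , -0.01540455,  0.01132725])] 19.855120064752395 [0.44931819 0.00112425 0.01112157]
66 18.215954565123806 [array([0.04703136, 0.0154078 ]), array([-0.04691942, -0.01550266])]
x angle 26.4 slide [ 262.9 -148.8    3.8] rot [-0.1  0.  -0. ] j [ 1.07  0.42 -0.01  1.61  0.    1.11 -0.05] t 0.1
x angle 26.4 slide [ 262.9 -148.6  187.8] rot [-0.1  0.  -0. ] j [ 1.07  0.42 -0.01  1.61  0.    1.11 -0.05] t 0.1
```

send_rows --slide '[[30,-17,0],[75,-42,0],[125,-70,0],[170,-97,0],[215,-122,0],[245,-139,0],[263,-149,0],[263,-149,20],[263,-149,55],[263,-149,95],[263,-149,135],[263,-149,165],[263,-149,182],[263,-149,188],[263,-149,188],[263,-149,188]]' --rotation '[[0,0,0],[0,0,0],[0,0,0],[0,0,0],[0,0,0],[0,0,0],[0,0,0],[0,0,0],[0,0,0],[0,0,0],[0,0,0],[0,0,0],[0,0,0],[0,0,0],[0,0,0],[0,0,0]]' --jaw '[0,0,0,0,0,0,0,0,0,0,0,0,0,0,0,0]'

```text
clock: 1.7
position: [0.4475, -0.3096, 0.2175]
tcp_rot: [0.0, 0.974, 0.228, 0.0]
wrist_force: [-0.2, 0.1, 0.8]
grip_width: 0.0938
finger_force: 0.0
```

```bash
python3 - <<'E'
from h import *
go([.4472,-.3095,.036])
p,d=env.get_image("scene"); u,v=proj("scene",[.447,-.31,.05]); print(u,v)
u,v=int(u),int(v)
cv2.imwrite("pics/a.png",cv2.resize(p[max(0,v-70):v+70,max(0,u-90):u+90,::-1],None,fx=3,fy=3))
E
```

```text
x angle 26.4 slide [-0.3 -0.2  1.1] rot [ 0. -0. -0.] j [ 0.65  0.53 -0.13  1.94  0.1   0.67 -0.65] t 1.7
146.67161845051032 229.93045817634578
```

View pics/a.png

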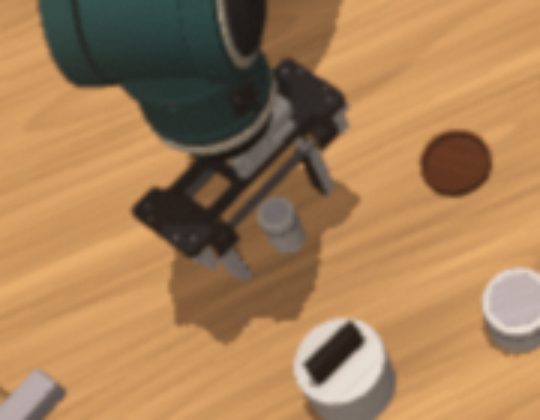

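The small tin stands centred between the open fingers (crop 280,225). I'll close and lift.

send_rows --slide '[[0,0,1],[0,0,1],[0,0,1],[0,0,1],[0,0,1],[0,0,1],[0,0,1],[0,0,1],[0,0,1],[0,0,1],[0,0,-8],[0,0,-30],[0,0,-65],[0,0,-100],[0,0,-125],[0,0,-140],[0,0,-145],[0,0,-145]]' --rotation '[[0,0,0],[0,0,0],[0,0,0],[0,0,0],[0,0,0],[0,0,0],[0,0,0],[0,0,0],[0,0,0],[0,0,0],[0,0,0],[0,0,0],[0,0,0],[0,0,0],[0,0,0],[0,0,0],[0,0,0],[0,0,0]]' --jaw '[1,1,1,1,1,1,1,1,1,1,1,1,1,1,1,1,1,1]'

```text
clock: 3.55
position: [0.4472, -0.3094, 0.3622]
tcp_rot: [0.0, 0.974, 0.228, 0.0]
wrist_force: [-0.1, 0.4, -1.5]
grip_width: 0.0313
finger_force: 30.0
```

```bash
python3 - <<'E'
from h import *
go([.4503,.002,.18]); go([.4503,.002,.0485])
E
```

```text
x angle 26.4 slide [ 141.2 -277.5    1.6] rot [ 0. -0. -0.] j [ 0.67  0.32 -0.15  1.86  0.06  0.96 -0.61] t 3.55
x angle 26.4 slide [ 141.2 -277.6  133.1] rot [ 0. -0. -0.] j [ 0.67  0.32 -0.15  1.86  0.06  0.96 -0.61] t 3.55
```

send_rows --slide '[[10,-20,0],[27,-53,0],[46,-91,0],[65,-128,0],[84,-165,0],[103,-203,0],[121,-238,0],[134,-264,0],[141,-278,0],[141,-278,15],[141,-278,45],[141,-278,75],[141,-278,95],[141,-278,107],[141,-278,114],[141,-278,120],[141,-278,125],[141,-278,129],[141,-278,132],[141,-278,132]]' --rotation '[[0,0,0],[0,0,0],[0,0,0],[0,0,0],[0,0,0],[0,0,0],[0,0,0],[0,0,0],[0,0,0],[0,0,0],[0,0,0],[0,0,0],[0,0,0],[0,0,0],[0,0,0],[0,0,0],[0,0,0],[0,0,0],[0,0,0],[0,0,0]]' --jaw '[1,1,1,1,1,1,1,1,1,1,1,1,1,1,1,1,1,1,1,1]'

```text
clock: 5.55
position: [0.4499, 0.0023, 0.2295]
tcp_rot: [-0.0, 0.974, 0.228, -0.0]
wrist_force: [-0.7, -0.5, -0.8]
grip_width: 0.0311
finger_force: 30.0
```

```bash
python3 - <<'E'
from h import *
go([.4503,.002,.0485])
p,d=env.get_image("scene"); u,v=map(int,proj("scene",[.45,.002,.05])); print(u,v)
cv2.imwrite("pics/b.png",cv2.resize(p[max(0,v-60):v+60,max(0,u-80):u+80,::-1],None,fx=3.5,fy=3.5))
E
```

```text
x angle 26.4 slide [0.2 0.5 0.6] rot [-0.  0. -0.] j [ 0.19  0.4  -0.31  2.16  0.21  0.61 -1.37] t 5.55
252 183
```

View pics/b.png

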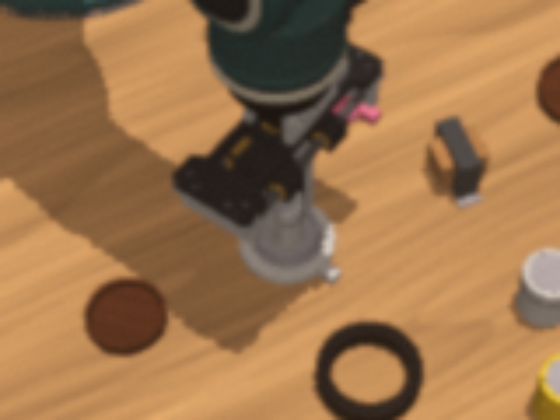

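The tin stands in the collar (crop 290,215). I'll release it, rise, and move toward the large tin.

send_rows --slide '[[0,0,1],[0,0,1],[0,0,1],[0,0,1],[0,0,1],[0,0,1],[0,0,0],[0,0,-10],[0,0,-40],[0,0,-80],[0,0,-120],[0,0,-150],[0,0,-170],[0,0,-175]]' --rotation '[[0,0,0],[0,0,0],[0,0,0],[0,0,0],[0,0,0],[0,0,0],[0,0,0],[0,0,0],[0,0,0],[0,0,0],[0,0,0],[0,0,0],[0,0,0],[0,0,0]]' --jaw '[1,0.4,0,0,0,0,0,0,0,0,0,0,0,0]'

```text
clock: 7.0
position: [0.45, 0.0025, 0.4074]
tcp_rot: [0.001, 0.974, 0.228, 0.002]
wrist_force: [-0.3, -0.1, 0.2]
grip_width: 0.0939
finger_force: 0.0
```

```bash
python3 - <<'E'
from h import *
go([.6055,-.3095,.2],110.7); go([.6055,-.3095,.084],110.7);go([.6055,-.3095,.2],-69.3)
E
```

```text
x angle 26.4 slide [  0.4 348.5  27.7] rot [  0.2  -0.1 -84.3] j [ 0.27  0.11 -0.37  2.02  0.05  1.02 -1.23] t 7.0
x angle 26.4 slide [  0.  348.3 143.7] rot [  0.2  -0.1 -84.3] j [ 0.27  0.11 -0.37  2.02  0.05  1.02 -1.23] t 7.0
x angle 26.4 slide [  0.4 348.5  27.7] rot [  0.2  -0.1 -84.3] j [ 0.27  0.11 -0.37  2.02  0.05  1.02 -1.23] t 7.0
```

send_rows --slide '[[0,15,0],[0,40,5],[0,75,10],[0,110,15],[0,145,20],[0,180,25],[0,215,28],[0,250,28],[0,285,28],[0,315,28],[0,335,28],[0,348,28],[0,348,28],[0,348,28]]' --rotation '[[0,0,-4],[0,0,-11],[0,0,-19],[0,0,-27],[0,0,-35],[0,0,-43],[0,0,-51],[0,0,-59],[0,0,-67],[0,0,-74],[0,0,-80],[0,0,-83],[0,0,-84.3],[0,0,-84.3]]' --jaw '[0,0,0,0,0,0,0,0,0,0,0,0,0,0]'

```text
clock: 8.4
position: [0.6044, -0.3088, 0.376]
tcp_rot: [-0.001, 0.569, 0.823, 0.0]
wrist_force: [-0.0, 0.3, -0.1]
grip_width: 0.094
finger_force: 0.0
```

```bash
python3 - <<'E'
from h import *
go([.6055,-.3095,.084],110.7)
p,d=env.get_image("top"); W=cloud("top",d)
print(top(W,proj("top",[.45,.002,.06]),.055,.07,20))
p,d=env.get_image("scene"); 
u,v=map(int,proj("scene",[.6055,-.3095,.1])); print(u,v)
a=p[max(0,v-60):v+60,max(0,u-80):u+80,::-1]
u,v=map(int,proj("scene",[.45,.002,.05]));b=p[v-60:v+60,u-80:u+80,::-1]
cv2.imwrite("pics/c.png",cv2.resize(np.hstack([a,b]),None,fx=2.5,fy=2.5))
E
```

```text
x angle 110.7 slide [ -1.1   0.8 111.6] rot [-0.  -0.1 -0. ] j [ 0.71  0.57 -0.41  1.48  0.24  1.14  0.61] t 8.4
[4.504e-01 7.000e-04 3.160e-02 6.220e-02 1.840e+02 4.500e-01 7.000e-04]
164 273
```

View pics/c.png

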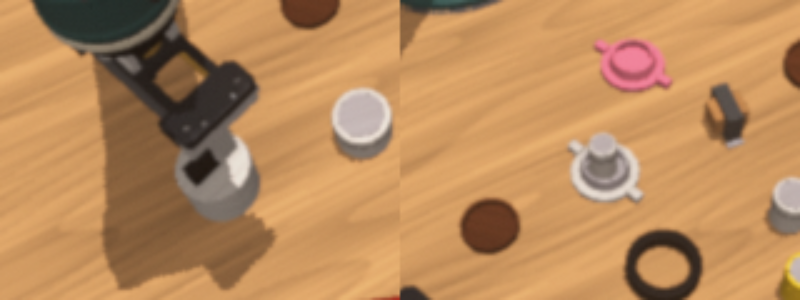

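The small tin stands upright in the base, with its top at z=62 mm and centred to 1 mm (right half, 603,145). The gripper is above the cap (left half, 210,170). Now descend and grip the bar.

send_rows --slide '[[0,1,10],[-1,1,35],[-1,1,65],[-1,1,90],[-1,1,103],[-1,1,110],[-1,1,111],[-1,1,111],[-1,1,111],[-1,1,111],[-1,1,111],[-1,1,111],[-1,1,111],[-1,1,111],[-1,1,111],[-1,1,111],[-1,1,111],[-1,1,111],[-1,1,111]]' --rotation '[[0,0,0],[0,0,0],[0,0,0],[0,0,0],[0,0,0],[0,0,0],[0,0,0],[0,0,0],[0,0,0],[0,0,0],[0,0,0],[0,0,0],[0,0,0],[0,0,0],[0,0,0],[0,0,0],[0,0,0],[0,0,0],[0,0,0]]' --jaw '[0,0,0,0,0,0,0,0.7,1,1,1,1,1,1,1,1,1,1,1]'

```text
clock: 10.4
position: [0.6059, -0.31, 0.2655]
tcp_rot: [-0.0, 0.569, 0.823, -0.0]
wrist_force: [-0.2, 0.3, -1.1]
grip_width: 0.0119
finger_force: 30.0
```

```bash
python3 - <<'E'
from h import *
go([.4503,.0015,.21],18.5);go([.4503,.0015,.0925],18.5)
E
```

```text
x angle 110.7 slide [ 346.4  -35.4 -124.8] rot [ -0.   -0.  -87.8] j [ 0.69  0.69 -0.38  1.56  0.29  0.95  0.58] t 10.4
x angle 110.7 slide [346.4 -35.4  -7.3] rot [ -0.   -0.  -87.8] j [ 0.69  0.69 -0.38  1.56  0.29  0.95  0.58] t 10.4
```

send_rows --slide '[[0,0,-10],[0,0,-35],[0,0,-70],[0,0,-100],[0,0,-120],[0,0,-125],[20,-2,-125],[55,-6,-125],[90,-9,-125],[125,-13,-125],[160,-16,-125],[195,-20,-125],[230,-24,-125],[265,-27,-125],[300,-31,-125],[325,-33,-125],[340,-35,-125],[346,-35,-125],[346,-35,-125],[346,-35,-125]]' --rotation '[[0,0,0],[0,0,0],[0,0,0],[0,0,0],[0,0,0],[0,0,3],[0,0,8],[0,0,15],[0,0,23],[0,0,31],[0,0,39],[0,0,47],[0,0,55],[0,0,63],[0,0,71],[0,0,79],[0,0,86],[0,0,90],[0,0,92.2],[0,0,92.2]]' --jaw '[1,1,1,1,1,1,1,1,1,1,1,1,1,1,1,1,1,1,1,1]'

```text
clock: 12.4
position: [0.4508, 0.0016, 0.3914]
tcp_rot: [0.0, 0.987, 0.161, 0.0]
wrist_force: [0.9, 0.5, -1.9]
grip_width: 0.0119
finger_force: 30.0
```

```bash
python3 - <<'E'
from h import *
go([.4503,.0015,.0931],18.5)
p,d=env.get_image("scene"); u,v=map(int,proj("scene",[.45,.002,.1]))
cv2.imwrite("pics/d.png",cv2.resize(p[max(0,v-70):v+70,max(0,u-80):u+80,::-1],None,fx=4,fy=4))
W=cloud("scene",d); m=(W[...,2]>.13)&(W[...,2]<.187)&(np.hypot(W[...,0]-.45,W[...,1])<.045)
P=W[m]; f=least_squares(lambda c:np.hypot(P[:,0]-c[0],P[:,1]-c[1])-.036,[.45,0],loss="soft_l1",f_scale=.001); print(len(P),f.x)
E
```

```text
x angle 18.5 slide [-6.000e-01 -1.000e-01  1.179e+02] rot [ 0. -0.  0.] j [ 0.24  0.13 -0.34  2.03  0.05  0.98 -1.37] t 12.4
385 [0.45115445 0.00269454]
```

View pics/d.png

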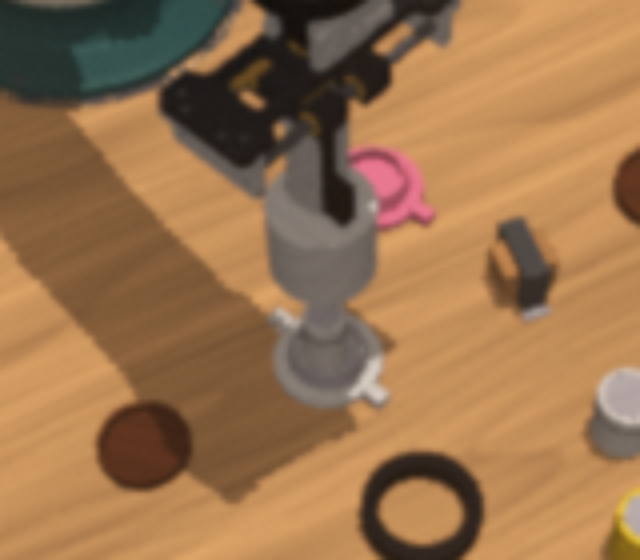

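The cap is level, held over the base to within about 1 mm, and the tin stands in the collar. I'll shift −1 mm and lower it.

send_rows --slide '[[-1,0,8],[-1,0,25],[-1,0,45],[-1,0,62],[-1,0,75],[-1,0,85],[-1,0,93],[-1,0,100],[-1,0,106],[-1,0,111],[-1,0,114],[-1,0,116],[-1,0,117],[-1,0,117]]' --rotation '[[0,0,0],[0,0,0],[0,0,0],[0,0,0],[0,0,0],[0,0,0],[0,0,0],[0,0,0],[0,0,0],[0,0,0],[0,0,0],[0,0,0],[0,0,0],[0,0,0]]' --jaw '[1,1,1,1,1,1,1,1,1,1,1,1,1,1]'

```text
clock: 13.85
position: [0.45, 0.001, 0.2737]
tcp_rot: [-0.0, 0.987, 0.161, 0.0]
wrist_force: [0.3, 0.5, -1.5]
grip_width: 0.0118
finger_force: 30.0
```

send_rows --slide '[[0,0,0.5],[0,0,0.5],[0,0,0.5],[0,0,0.5],[0,0,0.5],[0,0,0.5],[0,0,-10],[0,0,-40],[0,0,-75],[0,0,-100],[0,0,-110],[0,0,-110]]' --rotation '[[0,0,0],[0,0,0],[0,0,0],[0,0,0],[0,0,0],[0,0,0],[0,0,0],[0,0,0],[0,0,0],[0,0,0],[0,0,0],[0,0,0]]' --jaw '[1,0.7,0.3,0,0,0,0,0,0,0,0,0]'

```text
clock: 15.05
position: [0.45, 0.001, 0.3849]
tcp_rot: [0.0, 0.987, 0.161, 0.001]
wrist_force: [-0.0, 0.3, -0.1]
grip_width: 0.0932
finger_force: 0.0
```

```bash
python3 - <<'E'
from h import *
go([.6205,-.1595,.2]); go([.6205,-.1595,.031])
E
```

```text
x angle 18.5 slide [110.7 206.3   5. ] rot [ 0.1 -0.1 -0. ] j [ 0.25  0.14 -0.34  2.04  0.06  0.97 -1.37] t 15.05
x angle 18.5 slide [110.4 206.1 174. ] rot [ 0.1 -0.1 -0. ] j [ 0.25  0.14 -0.34  2.04  0.06  0.97 -1.37] t 15.05
```

send_rows --slide '[[10,18,0],[28,52,0],[48,90,0],[70,130,0],[90,168,0],[104,194,0],[110,206,0],[110,206,15],[110,206,45],[110,206,85],[110,206,125],[110,206,155],[110,206,170],[110,206,174],[110,206,174],[110,206,174]]' --rotation '[[0,0,0],[0,0,0],[0,0,0],[0,0,0],[0,0,0],[0,0,0],[0,0,0],[0,0,0],[0,0,0],[0,0,0],[0,0,0],[0,0,0],[0,0,0],[0,0,0],[0,0,0],[0,0,0]]' --jaw '[0,0,0,0,0,0,0,0,0,0,0,0,0,0,0,0]'

```text
clock: 16.65
position: [0.62, -0.1594, 0.2109]
tcp_rot: [0.0, 0.987, 0.161, 0.001]
wrist_force: [-0.7, 0.3, -0.1]
grip_width: 0.0938
finger_force: 0.0
```

```bash
python3 - <<'E'
from h import *
go([.6205,-.1595,.031])
p,d=env.get_image("top"); W=cloud("top",d)
print("cap",top(W,proj("top",[.45,.002,.07]),.064,.079,30),"bar",top(W,proj("top",[.45,.002,.1]),.09,.108,30))
m=(np.hypot(W[...,0]-.45,W[...,1])<.04)&(W[...,2]>.09)&(W[...,2]<.108); print(cv2.minAreaRect((W[m][:,:2]*1000).astype(np.float32)))
u,v=map(int,proj("top",[.55,-.08,.05]))
cv2.imwrite("pics/e.png",cv2.resize(p[v-85:v+85,u-100:u+100,::-1],None,fx=3,fy=3))
E
```

```text
x angle 18.5 slide [ 0.5  0.3 -0.5] rot [ 0.  -0.1 -0. ] j [ 0.35  0.68 -0.2   1.69  0.18  0.78 -1.18] t 16.65
cap [ 4.516e-01 -2.000e-04  7.190e-02  6.980e-02  8.030e+02  4.505e-01
  0.000e+00] bar [4.508e-01 1.300e-03 5.010e-02 1.016e-01 1.560e+02 4.513e-01 1.000e-04]
((451.2924499511719, -0.10145378112792969), (49.618751525878906, 11.953876495361328), 18.665430068969727)
```

View pics/e.png

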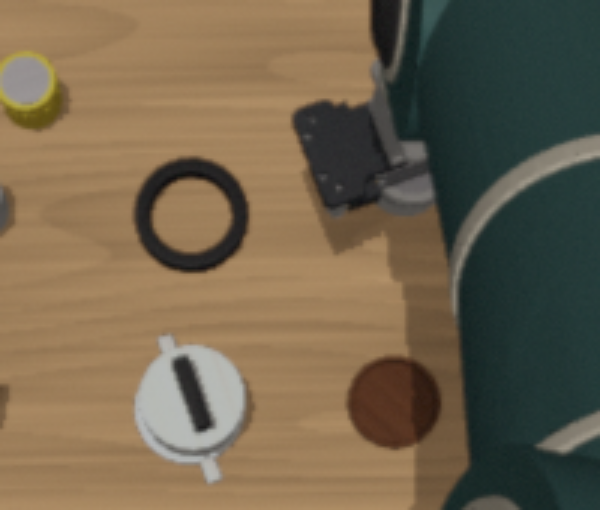

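The cap is down on the flange (top at z=70 mm), centred, with the bar at 18.7° in line with the ears (crop 190,395). Now grip and lift the large tin.

send_rows --slide '[[0,0,0],[0,0,0],[0,0,0],[0,0,0],[0,0,0],[0,0,0],[0,0,0],[0,0,-8],[0,0,-30],[0,0,-65],[0,0,-105],[0,0,-140],[0,0,-160],[0,0,-167],[0,0,-167]]' --rotation '[[0,0,0],[0,0,0],[0,0,0],[0,0,0],[0,0,0],[0,0,0],[0,0,0],[0,0,0],[0,0,0],[0,0,0],[0,0,0],[0,0,0],[0,0,0],[0,0,0],[0,0,0]]' --jaw '[1,1,1,1,1,1,1,1,1,1,1,1,1,1,1]'

```text
clock: 18.2
position: [0.6196, -0.1595, 0.3772]
tcp_rot: [0.0, 0.987, 0.161, 0.0]
wrist_force: [0.0, 0.1, -1.6]
grip_width: 0.0597
finger_force: 30.0
```

```bash
python3 - <<'E'
from h import *
go([.4385,.307,.2]); go([.4385,.307,.035]); go([.4385,.307,.2],60)
E
```

```text
x angle 18.5 slide [ -23.7 -499.8   -3.5] rot [ 0. -0. -0.] j [ 0.38  0.48 -0.24  1.6   0.12  1.08 -1.14] t 18.2
x angle 18.5 slide [ -23.8 -499.9  161.5] rot [ 0. -0. -0.] j [ 0.38  0.48 -0.24  1.6   0.12  1.08 -1.14] t 18.2
x angle 18.5 slide [ -23.7 -499.8   -3.5] rot [  0.   -0.  -41.5] j [ 0.38  0.48 -0.24  1.6   0.12  1.08 -1.14] t 18.2
```

send_rows --slide '[[-1,-20,0],[-3,-55,0],[-5,-95,0],[-7,-138,0],[-9,-181,0],[-11,-224,0],[-13,-267,0],[-15,-310,0],[-17,-353,0],[-19,-396,0],[-21,-435,0],[-23,-470,0],[-24,-490,0],[-24,-500,0],[-24,-500,0],[-24,-500,15],[-24,-500,45],[-24,-500,75],[-24,-500,100],[-24,-500,110]]' --rotation '[[0,0,0],[0,0,0],[0,0,0],[0,0,0],[0,0,0],[0,0,0],[0,0,0],[0,0,0],[0,0,0],[0,0,0],[0,0,0],[0,0,0],[0,0,0],[0,0,0],[0,0,0],[0,0,0],[0,0,0],[0,0,0],[0,0,0],[0,0,0]]' --jaw '[1,1,1,1,1,1,1,1,1,1,1,1,1,1,1,1,1,1,1,1]'

```text
clock: 20.2
position: [0.4384, 0.3052, 0.2642]
tcp_rot: [0.001, 0.987, 0.16, -0.002]
wrist_force: [-1.2, -0.4, -0.7]
grip_width: 0.0594
finger_force: 30.0
```

```bash
python3 - <<'E'
from h import *
go([.4385,.307,.035])
p,d=env.get_image("scene"); u,v=map(int,proj("scene",[.4385,.307,.05]))
cv2.imwrite("pics/f.png",cv2.resize(p[max(0,v-60):v+60,max(0,u-80):u+80,::-1],None,fx=4,fy=4))
E
```

```text
x angle 18.4 slide [ 0.8 -1.7 48.8] rot [0.1 0.2 0. ] j [-0.33  0.47 -0.42  1.94  0.26  0.78 -2.14] t 20.2
```

View pics/f.png

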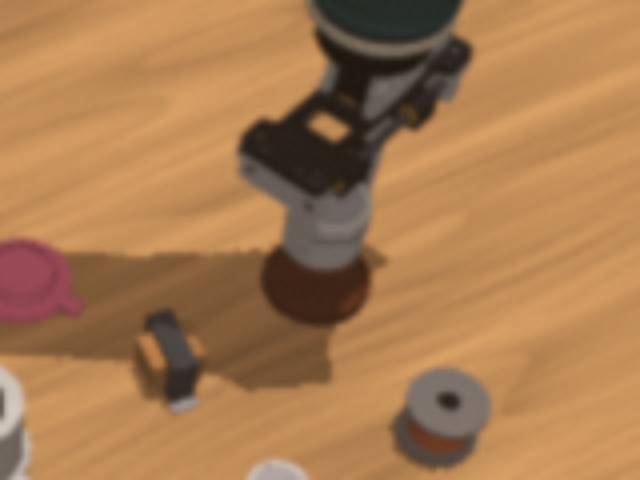

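The large tin hangs over the larger holder (crop 325,240 over 315,285). I'll lower it, then release.

send_rows --slide '[[0,-1,6],[0,-1,18],[0,-1,30],[0,-1,38],[0,-1,43],[0,-1,46],[0,-1,48],[0,-1,49],[0,-1,49],[0,-1,49],[0,-1,49],[0,-1,49],[0,-1,49],[0,-1,40],[0,-1,10],[0,-1,-30],[0,-1,-70],[0,-1,-100],[0,-1,-110],[0,-1,-110]]' --rotation '[[0,0,0],[0,0,0],[0,0,0],[0,0,0],[0,0,0],[0,0,0],[0,0,0],[0,0,0],[0,0,0],[0,0,0],[0,0,0],[0,0,0],[0,0,0],[0,0,0],[0,0,0],[0,0,0],[0,0,0],[0,0,0],[0,0,0],[0,0,0]]' --jaw '[1,1,1,1,1,1,1,1,1,0.3,0,0,0,0,0,0,0,0,0,0]'

```text
clock: 22.25
position: [0.4379, 0.3081, 0.3782]
tcp_rot: [-0.0, 0.987, 0.161, 0.001]
wrist_force: [-0.4, 0.5, -0.9]
grip_width: 0.0942
finger_force: 0.0
```

```bash
python3 - <<'E'
from h import *
go([.6008,.156,.2]); go([.6008,.156,.033])
E
```

```text
x angle 18.5 slide [106.2 195.9  -2. ] rot [-0.  -0.2  0. ] j [-0.28  0.32 -0.47  1.85  0.17  1.01 -2.07] t 22.25
x angle 18.5 slide [105.8 196.  165. ] rot [-0.  -0.2  0. ] j [-0.28  0.32 -0.47  1.85  0.17  1.01 -2.07] t 22.25
```

send_rows --slide '[[10,18,0],[27,50,0],[46,86,0],[67,124,0],[86,160,0],[100,185,0],[106,196,0],[106,196,12],[106,196,40],[106,196,80],[106,196,120],[106,196,148],[106,196,162],[106,196,165],[106,196,165],[106,196,165]]' --rotation '[[0,0,0],[0,0,0],[0,0,0],[0,0,0],[0,0,0],[0,0,0],[0,0,0],[0,0,0],[0,0,0],[0,0,0],[0,0,0],[0,0,0],[0,0,0],[0,0,0],[0,0,0],[0,0,0]]' --jaw '[0,0,0,0,0,0,0,0,0,0,0,0,0,0,0,0]'

```text
clock: 23.85
position: [0.6009, 0.1563, 0.213]
tcp_rot: [-0.0, 0.987, 0.161, 0.001]
wrist_force: [1.4, 0.4, 0.2]
grip_width: 0.0939
finger_force: 0.0
```

```bash
python3 - <<'E'
from h import *
go([.6008,.156,.033])
p,d=env.get_image("top"); W=cloud("top",d)
print("large",top(W,proj("top",[.4385,.307,.048]),.042,.054,22))
p,d=env.get_image("scene"); u,v=map(int,proj("scene",[.55,.2,.05]))
cv2.imwrite("pics/g.png",cv2.resize(p[max(0,v-75):v+75,max(0,u-100):u+100,::-1],None,fx=3.5,fy=3.5))
E
```

```text
x angle 18.5 slide [-0.1  0.2 -0.4] rot [-0.  -0.1  0. ] j [-0.07  0.66 -0.31  1.74  0.27  0.78 -1.77] t 23.85
large [4.389e-01 3.060e-01 6.080e-02 4.790e-02 6.440e+02 4.383e-01 3.057e-01]
```

View pics/g.png

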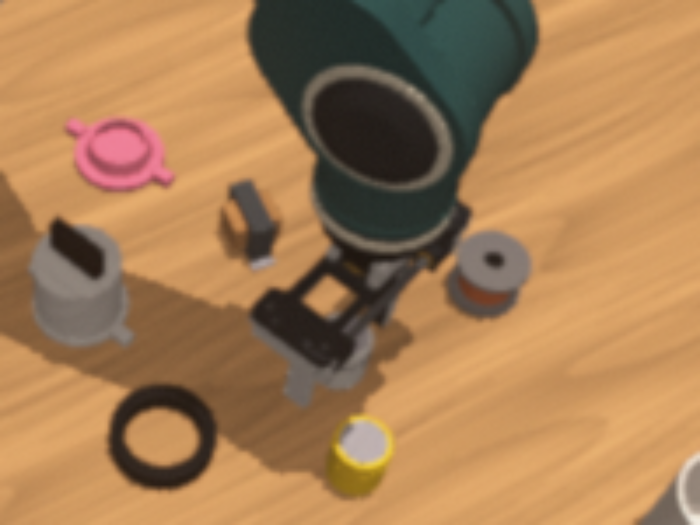

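The large tin is on its floor: top at z=47.9 mm, 1 mm off centre. The fingers straddle the medium tin (crop 345,360), clear of the yellow one. I'll grip and lift.

send_rows --slide '[[0,0,0],[0,0,0],[0,0,0],[0,0,0],[0,0,0],[0,0,0],[0,0,0],[0,0,0],[0,0,0],[0,0,-8],[0,0,-30],[0,0,-65],[0,0,-105],[0,0,-140],[0,0,-160],[0,0,-167],[0,0,-167]]' --rotation '[[0,0,0],[0,0,0],[0,0,0],[0,0,0],[0,0,0],[0,0,0],[0,0,0],[0,0,0],[0,0,0],[0,0,0],[0,0,0],[0,0,0],[0,0,0],[0,0,0],[0,0,0],[0,0,0],[0,0,0]]' --jaw '[1,1,1,1,1,1,1,1,1,1,1,1,1,1,1,1,1]'

```text
clock: 25.65
position: [0.6006, 0.1558, 0.3793]
tcp_rot: [0.0, 0.987, 0.161, 0.001]
wrist_force: [0.1, -0.3, -2.6]
grip_width: 0.0445
finger_force: 30.0
```

```bash
python3 - <<'E'
from h import *
go([.4525,-.1455,.2]); go([.4525,-.1455,.037])
E
```

```text
x angle 18.5 slide [-236.   238.7   -1.3] rot [ 0.  -0.1 -0. ] j [-0.02  0.46 -0.37  1.64  0.18  1.08 -1.7 ] t 25.65
x angle 18.5 slide [-236.2  238.7  161.7] rot [ 0.  -0.1 -0. ] j [-0.02  0.46 -0.37  1.64  0.18  1.08 -1.7 ] t 25.65
```

send_rows --slide '[[-12,12,0],[-35,35,0],[-62,63,0],[-92,93,0],[-122,123,0],[-152,154,0],[-182,184,0],[-208,210,0],[-226,228,0],[-236,239,0],[-236,239,0],[-236,239,15],[-236,239,45],[-236,239,85],[-236,239,115],[-236,239,135],[-236,239,148],[-236,239,156],[-236,239,161],[-236,239,161]]' --rotation '[[0,0,0],[0,0,0],[0,0,0],[0,0,0],[0,0,0],[0,0,0],[0,0,0],[0,0,0],[0,0,0],[0,0,0],[0,0,0],[0,0,0],[0,0,0],[0,0,0],[0,0,0],[0,0,0],[0,0,0],[0,0,0],[0,0,0],[0,0,0]]' --jaw '[1,1,1,1,1,1,1,1,1,1,1,1,1,1,1,1,1,1,1,1]'

```text
clock: 27.65
position: [0.4527, -0.1457, 0.2176]
tcp_rot: [-0.0, 0.987, 0.161, -0.0]
wrist_force: [-0.2, -0.1, -1.2]
grip_width: 0.0441
finger_force: 30.0
```

```bash
python3 - <<'E'
from h import *
go([.4525,-.1455,.037])
p,d=env.get_image("scene"); u,v=map(int,proj("scene",[.4525,-.1455,.05]))
cv2.imwrite("pics/i.png",cv2.resize(p[max(0,v-60):v+60,max(0,u-80):u+80,::-1],None,fx=4,fy=4))
E
```

```text
x angle 18.5 slide [-0.1 -0.2  0.2] rot [-0.  0. -0.] j [ 0.43  0.45 -0.22  2.11  0.16  0.6  -1.15] t 27.65
```

View pics/i.png

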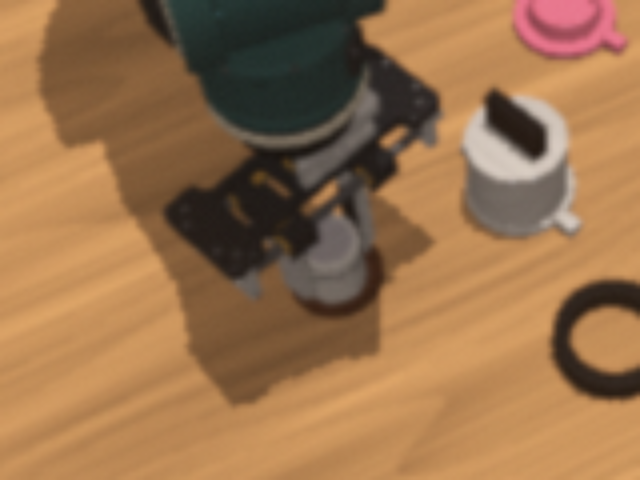

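The medium tin is inside the smaller holder (crop 335,260). I'll release, rise and clear the view.

send_rows --slide '[[0,0,0.6],[0,0,0.6],[0,0,0.6],[0,0,0.6],[0,0,0.6],[0,0,-8],[0,0,-35],[0,0,-75],[0,0,-115],[0,0,-145],[0,0,-160],[0,20,-160],[0,55,-160],[0,95,-160],[0,135,-160],[0,175,-160],[0,210,-160],[0,235,-160],[0,250,-160],[0,250,-160]]' --rotation '[[0,0,0],[0,0,0],[0,0,0],[0,0,0],[0,0,0],[0,0,0],[0,0,0],[0,0,0],[0,0,0],[0,0,0],[0,0,0],[0,0,0],[0,0,0],[0,0,0],[0,0,0],[0,0,0],[0,0,0],[0,0,0],[0,0,0],[0,0,0]]' --jaw '[1,0.4,0,0,0,0,0,0,0,0,0,0,0,0,0,0,0,0,0,0]'

```text
clock: 29.7
position: [0.5317, -0.3845, 0.3777]
tcp_rot: [0.0, 0.987, 0.16, -0.0]
wrist_force: [-0.9, 0.3, 0.6]
grip_width: 0.0943
finger_force: 0.0
```

```bash
python3 - <<'E'
from h import *
p,d=env.get_image("top"); W=cloud("top",d)
for n,g,z,r in[("large",(.4385,.307),.048,22),("med",(.4525,-.1455),.052,18),("cap",(.4503,.0015),.07,30),("bar",(.4503,.0015),.102,30),("reel",(.5957,.3059),.04,20),("tape",(.5928,-.0014),.02,28),("trafo",(.4558,.1608),.04,25)]:
    print(n,top(W,proj("top",[*g,z]),z-(.01 if n=="trafo" else .006),z+.01*(n=="trafo")+.006,r))
cv2.imwrite("pics/j.png",p[:,:,::-1]); print(env.observe()["position"])
E
```

```text
large [4.384e-01 3.068e-01 6.130e-02 4.760e-02 6.490e+02 4.383e-01 3.055e-01]
med [ 4.551e-01 -1.470e-01  4.540e-02  5.210e-02  3.690e+02  4.546e-01
 -1.465e-01]
cap [ 4.514e-01 -2.000e-04  7.200e-02  6.970e-02  7.990e+02  4.505e-01
  0.000e+00]
bar [4.508e-01 1.500e-03 4.990e-02 1.016e-01 1.530e+02 4.515e-01 0.000e+00]
reel [5.961e-01 3.061e-01 6.130e-02 3.940e-02 5.980e+02 5.957e-01 3.056e-01]
tape [ 5.925e-01 -1.100e-03  8.440e-02  1.940e-02  5.670e+02  5.921e-01
 -1.500e-03]
trafo [4.556e-01 1.604e-01 5.570e-02 4.150e-02 4.380e+02 4.558e-01 1.608e-01]
[ 0.53176179 -0.38308593  0.37771334]
```

View pics/j.png

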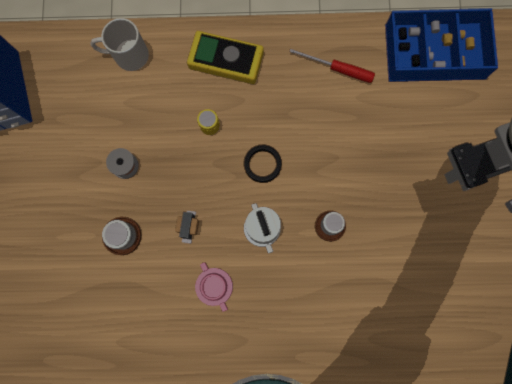

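The final view shows the large tin in the larger holder (117,234), the medium tin in the smaller one (333,223) and the cap on the base with its bar in line with the ears (263,226). Everything is within tolerance, and the bystanders have not moved.

```bash
python3 -c "
from bench import env
print(env.hand_in())"
```

```text
the job is handed in; nothing more can be done
None
```

The job is handed in, with no verdict returned: all three tins measured in place, the cap is down on the base with its bar in line with the ears, and the reel, transformer and tape have not moved.

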